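# Spot-punch a bracket blank

## Robot

A 7-joint arm with a two-finger parallel gripper is mounted at the origin on the work surface; the furniture and walls round the work are solid. World frame = base frame: x ahead of the robot, y to its left, z up, the work surface at z = 0. Lengths are in m, angles in rad, forces in N, time in s.
With the tool pointing down it reaches from about 0.4 to 0.9 m from the base axis. Payload 5.5 kg.
Tool frame: the origin (TCP) lies at the very end of the fingers, on their centre line; the grasp point (between the pads) lies bot.pinch_z behind it (bot.pinch_z is the distance from the TCP to the grasp point, in m); z points along the fingers, y is the line along which they close (so a half turn about z gives the same grasp; the last joint's range is limited). The gripper opens to 92 mm and grips with 3 to 60 N. Pads are 19 mm wide; open, the fingers measure 130 mm over their backs; the gripper's body (75 mm by 190 mm) begins 47 mm behind the grasp point.
Start: joints at [-1.041, 0.501, -0.427, 1.55, 0.221, 1.138, -0.21], TCP at [0.171, 0.627, 0.227] pointing down, gripper open.
Joint ranges: [-2.88, 2.88], [-0.31, 2.03], [-1.54, 1.56], [0.2, 2.42], [-1.41, 4.55], [0.19, 2.02], [-2.57, 2.57]. Speed limits (rad/s): [2.57, 2.57, 3.14, 3.14, 3.14, 3.14, 3.14].

## Interface

Orientations are given as [roll, pitch, yaw] about the fixed x, y, z axes, in that order (R = Rz(yaw) Ry(pitch) Rx(roll)).
In Python, from rig import bot gives the robot as it stands.
- The arm moves only by the tool jog_arm, never from a script. Its arguments are lists of equal length, an entry for each row: "dr": the turn, a rotation vector about the tool's x, y, z in rad, a list of three; "delta_pos": the shift along the tool's x, y, z in cm, a list of three; "grip": the opening, from 0 (shut) to 1 (fully open). A call has 1 to 10 rows; each row shifts and turns the commanded pose from where the row before left it, along the tool's axes as they then stand; what a row does not reach is not made up. A row lasts 1/10 s, in which the tool goes at most 50 mm and 8.59 degrees, less where a joint would pass 70% of its speed; a pose out of reach is approached as far as the arm can. A call with a gripper value outside its range is refused whole. The fingers move at their own pace and stop on an object; "newtons" is the grip in N (left out, the last holds). Time passes only in rows, so rows that do not move let the fingers close. It gives the time, the measured TCP pose, the force, the opening and the grip force at its end, in the units of the state.
- bot.state(): the state, without advancing time (a new reading comes with each control period).
- bot.snapshot(name): name is "scene" or "top" or "wrist"; returns a dict with "frame" (480x640x3 uint8, red, green, blue), "z_map" (480x640 float32, m along the optical axis (not along the pixel's ray), 0 where there is no reading), "intrinsics" (3x3 intrinsics, pixels), "k1" (the pictures are not rectified: a ray, as slopes to the right and down, at radius r is drawn at 1 + k1 r^2 times it, then the intrinsics apply), "rvec" (rotation vector, rad) and "tvec" (3), from world to camera coordinates, as OpenCV has them. Camera axes: x right, y down, z forward; pixel columns grow to the right and rows downward; lengths in m; the calibration is good to about 2 mm. A picture is of the moment at which its call begins.
- bot.job_done(): hands the job in; it is judged then, once.
The state is a dict: "clock": time; "joint_positions": joint angles; "dq": joint speeds; "effort": joint torques, N m; "eef_pos": TCP position; "orientation": TCP orientation; "wrist_force": force on the tool from outside, world axes, zero at the start; "torque": the same for the moment, N m; "gripper_width": finger opening in m; "grasp_force": force on a finger pad.
Only numpy, scipy, OpenCV 4.12 (cv2) and the standard library are available. Lean on these libraries where they do the work, as an engineer would, in place of code of your own. Each camera call takes 0.05 s, during which the arm holds its last target. There are 200 camera calls.

## Task

Push the jig's red spring slide all the way forward so that it drives the steel bracket blank home against the end stop, then let the slide spring back. Take the spring-loaded centre punch out of its tilted rest, hold it upright with its point on the white spot of the blank and press straight down until its spring snaps, firing it nowhere else. Put the punch back in its rest, collar down on the tube, leaving the blank home and the yellow ink pot and the tan tape roll undisturbed.

Things in the scene. Friction and masses are not known exactly. Their poses are not given: they have to be found in the camera images.
- jig: Fixed grey marking jig on the table, 200 x 100 mm, base plate 15 mm thick. Origin: centre of its underside, on the table. Its +x is the feed direction, from the red slide towards the aluminium end stop (inner face of the stop at x = +80 mm); two aluminium fences 66 mm apart (top 26 mm above the table) guide the blank. The blank is home when its centre is at x = +35 mm.
- slide (a joint): Travel of the red push slide along the jig's +x, m: 0 = rest, 0.0335 = its end stop. A spring drives it back to 0 when let go (2 N at rest, 6 N at the end; pushing the blank adds about 3 N). Its flat nose is 18 mm ahead of the handle centre and pushes the blank; at the end of travel the blank is home.
- slide_handle (a point): Centre of the slide's upright red handle, which is 16 mm thick (along the jig's x), 44 mm wide and reaches from 24 to 68 mm above the table; this point is 46 mm above the table. It may be pushed on its rear face or pinched across its thickness from above. Axes as the jig's. Rails beside it are 22 mm high.
- blank_center (a point): Centre of the loose steel bracket blank, 90 x 60 x 10 mm, about 0.35 kg, lying flat in the jig's channel on the 15 mm base plate, at first 12 to 30 mm short of home. Its axes are about those of the jig.
- mark (a point): Centre of the white spot (14 mm across, with a black cross, in a blue painted square) on the top face of the blank, 25 mm above the table; it is 5 mm ahead (+x) of the blank's centre. The place to punch.
- rest: Fixed punch rest: wooden base 130 x 90 x 12 mm with a dark steel tube held at 35 degrees from vertical between two aluminium cheeks 49 mm wide over all and 80 mm high. Origin: on the table, 5 mm behind (towards -x) the centre of the base. The tube leans to the rest's own -x side.
- rest_mouth (a point): Centre of the rest tube's upper mouth, 97 mm above the table. z axis: along the tube, out of the mouth, 35 degrees from vertical (fixed); y axis level. Tube 28 mm inside, 38 mm outside, 50 mm long, open at the bottom.
- punch_center (a point): Centre of the loose spring-loaded centre punch (148 mm long, 0.17 kg), half-way along; z axis: along it, from point to cap. At first it stands in the rest with its collar on the tube's mouth, its axis parallel to the tube and 3 mm to the low side. Grasp the blue grip (which spans 14 to 66 mm above this point), for instance with fingertips just above the collar.
- punch_tip (a joint): How far the punch's point is pressed into its body, m: 0 = out, 0.010 = fully in. The force starts at 3 N, rises to about 14 N at 0.004, then collapses to about 5 N at 0.010: the spring has snapped once it is past 0.0085. It comes out again by itself when lifted.
- punch_point (a point): The very point of the punch; it moves with the sliding point. Axes as the punch's.
- pot_yellow: Ink pot with a yellow lid, 67 mm wide, 58 mm high, standing loose behind the rest. Origin at the centre of its underside. A bystander.
- tape_tan: Roll of tan tape, 92 mm wide, 24 mm high, lying loose on the table. Origin at the centre of its underside. A bystander.
- punch: The same punch, same axes; origin at its point when fully out. From there along z: sliding point 6 mm thick 0 to 14 mm, nose cone 14 to 28, steel barrel 22 mm thick 28 to 82, dark collar 40 mm thick 82 to 88, ridged blue grip 26 mm thick 88 to 140, steel cap 140 to 148; punch_center is at 74.
- blank: The same blank as blank_center; origin at the centre of its underside.

How it is judged:
On the way, in this order (a step that is already met when the one before it is completed fails the run):
1. the slide is at its end and the blank is home against the stop (value of joint slide above 0.03 m and x of blank_center in the frame of jig above 0.031 m), for 0.1 s.
2. the slide has sprung back (value of joint slide below 0.004 m), for 0.1 s.
3. the upright punch has snapped on the white spot, the blank being home (value of joint punch_tip above 0.0085 m and distance between punch_point and mark below 0.007 m and angle between punch_center's own z axis and vertical below 0.15 rad and x of blank_center in the frame of jig above 0.031 m), for 0.04 s.
At the end, for the whole second after the job is handed in: The blank is within 4 mm of home in the jig, the slide is back (under 4 mm), and the punch is at rest in the rest tube, its collar within 5 mm of the mouth and its axis within 10 degrees of the tube's (x of blank_center in the frame of jig above 0.031 m and value of joint slide below 0.004 m and z of punch_center in the frame of rest_mouth between -0.013 and -0.003 m and distance between punch_center and rest_mouth below 0.015 m and angle between the z axis of punch_center and the z axis of rest_mouth, either way round below 0.17 rad and value of joint punch_tip below 0.002 m and linear speed of each of punch, blank below 0.02 m/s); the robot touches nothing.
It fails at once if the punch snaps more than 12 mm away from the white spot's centre (value of joint punch_tip above 0.0085 m and distance between punch_point and mark above 0.012 m).
It fails at once if the yellow ink pot is moved by more than 30 mm (distance of pot_yellow from where it was at the start of the episode above 0.03 m).
It fails at once if the tape roll is moved by more than 30 mm (distance of tape_tan from where it was at the start of the episode above 0.03 m).
It also fails if it takes over 64 s, if anything falls off the work surface, if the arm or the gripper's body presses on something with over 40 N, if the wrist force passes 120 N, or if a joint passes its speed limit or range.

## Working session

There is one attempt and no reset: what is moved stays moved. The work goes in short steps, Python scripts to look and compute and a tool call to move; the robot and the scene stay as the last step left them, time stands still between calls to the robot, and variables do not carry over. Pictures are saved under pics/ and viewed, at most 13 in all, crops included, and the job is handed in when it is done.

Besides the shell and the picture viewer there is one more tool, called after ">>>" in YAML: its name, and indented under it one key for each argument. jog_arm: Moves the arm, as the interface text tells. Its arguments: {"type":"object","properties":{"dr":{"type":"array","items":{"type":"array","items":{"type":"number"}}},"delta_pos":{"type":"array","items":{"type":"array","items":{"type":"number"}}},"grip":{"type":"array","items":{"type":"number"}},"newtons":{"type":"number"}},"required":["dr","delta_pos","grip"]}

```bash
mkdir -p pics; ls
cat > h.py <<'E'
import numpy as np,cv2
from scipy.spatial.transform import Rotation as R
from rig import bot
def snap(n):
    s=bot.snapshot(n); np.savez(''+n+'.npz',**s); return s
def load(n): return dict(np.load(''+n+'.npz'))
def rays(s,px):
    K=np.array(s['intrinsics']);px=np.atleast_2d(np.array(px,float))
    d=(px-K[:2,2])/[K[0,0],K[1,1]]; u=d.copy()
    for _ in range(20): u=d/(1+float(s['k1'])*(u**2).sum(1,keepdims=True))
    return np.c_[u,np.ones(len(u))]
def world(s,px,z=None):
    M=cv2.Rodrigues(np.array(s['rvec'],float))[0];t=np.array(s['tvec'],float).ravel()
    r=rays(s,px); c=-M.T@t
    if z is None:
        px=np.atleast_2d(px); D=np.array([s['z_map'][int(round(v)),int(round(u))] for u,v in px])
        return (r*D[:,None]-t)@M
    d=r@M; return c+d*((z-c[2])/d[:,2])[:,None]
def cloud(s):
    v,u=np.mgrid[0:480,0:640]; px=np.c_[u.ravel(),v.ravel()]
    M=cv2.Rodrigues(np.array(s['rvec'],float))[0];t=np.array(s['tvec'],float).ravel()
    return ((rays(s,px)*s['z_map'].ravel()[:,None]-t)@M).reshape(480,640,3)
def save(s,n,box=None,f=1):
    im=s['frame'][:,:,::-1]
    if box: im=im[box[1]:box[3],box[0]:box[2]]
    cv2.imwrite('pics/'+n,cv2.resize(im,None,fx=f,fy=f,interpolation=cv2.INTER_CUBIC))
def proj(s,P):
    K=np.array(s['intrinsics']);M=cv2.Rodrigues(np.array(s['rvec'],float))[0]
    c=np.atleast_2d(P)@M.T+np.array(s['tvec']).ravel();u=c[:,:2]/c[:,2:];u=u*(1+float(s['k1'])*(u**2).sum(1,keepdims=True))
    return u*[K[0,0],K[1,1]]+K[:2,2]
def go(p,Rm,pinch=False):
    """delta in tool axes (cm) and rotvec from the present pose to target"""
    st=bot.state();p0=np.array(st['eef_pos']);R0=R.from_euler('xyz',st['orientation'])
    return R0.inv().apply(np.array(p)-p0)*100,(R0.inv()*Rm).as_rotvec()
E
python3 - <<'E'
from h import *
print(bot.state(),bot.pinch_z)
a=snap('scene');b=snap('top')
save(a,'s0.png');save(b,'t0.png')
E
```

```text
pics
{'clock': 0.0, 'joint_positions': array([-1.04078769,  0.50187141, -0.42677252,  1.55147244,  0.22082955,
        1.13831255, -0.21032839]), 'dq': array([-1.36666054e-04, -2.64413380e-04, -1.13177576e-03,  9.88951819e-05,
       -1.90417758e-03,  8.11953395e-05, -1.07162871e-03]), 'effort': array([ 3.02795106e-04, -5.66608894e+01, -5.81641808e+00, -2.79122490e+01,
       -6.86308416e-02,  3.06199689e-02,  1.84704854e-04]), 'eef_pos': array([0.17124804, 0.62628868, 0.22565262]), 'orientation': array([-3.13959189e+00, -3.21307648e-05,  2.87481095e+00]), 'wrist_force': array([-0.26757659,  0.295423  , -0.51244362]), 'torque': array([0.01722142, 0.01222414, 0.00443862]), 'grasp_force': 0.0, 'gripper_width': 0.09180098684706983} 0.0188
```

View pics/s0.png

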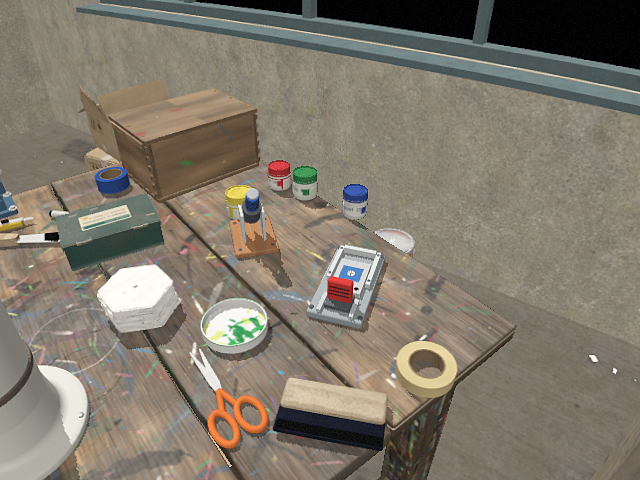

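View pics/t0.png

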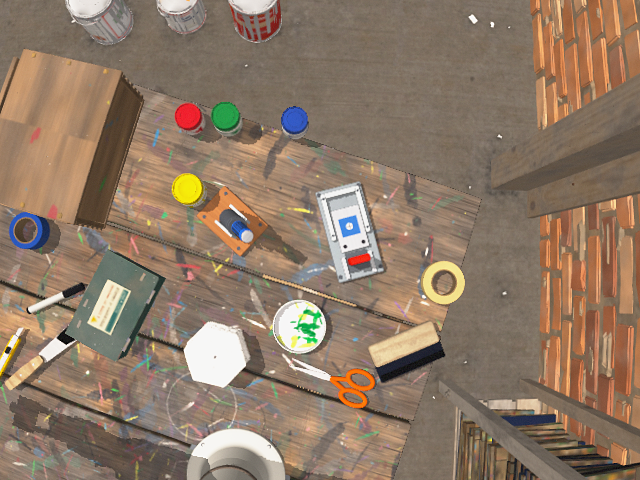

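The scene view shows the punch in its rest near (252,205), the yellow pot at (239,198), the jig around (345,285) and the tape at (426,368). In the top view the rest is at (233,222), the jig runs from the red handle (359,260) to its far end (340,188), and the mark is at (349,227). I'll take measurements in an enlarged crop.

Run:
```python
from h import *
s=load('top'); save(s,'t1.png',(180,165,400,295),3.6)
C=cloud(s)
for n,p in dict(mark=(349,227),handle=(359,260),tape=(443,283),cap=(246,236),pot=(187,189),base=(235,465),tab=(290,270)).items(): print(n,world(s,p))
c=-cv2.Rodrigues(s['rvec'])[0].T@s['tvec'].ravel();print('cam',c, s['k1'])
print(proj(s,[bot.state()['eef_pos']]))
```

```text
mark [[ 0.53817572 -0.229934    0.02454243]]
handle [[ 0.46808308 -0.24742939  0.06777924]]
tape [[ 4.23223415e-01 -4.40865739e-01 -3.48119424e-04]]
cap [[ 0.50581032 -0.02737565  0.15065467]]
pot [[0.60608283 0.1085935  0.05339425]]
base [[ 0.06444483 -0.01138703  0.11406659]]
tab [[ 0.44471165 -0.10736805  0.00130361]]
cam [ 0.44638577 -0.12964778  1.09169079] -0.14698938557948463
[[-94.90583299 399.65603656]]
```

View pics/t1.png

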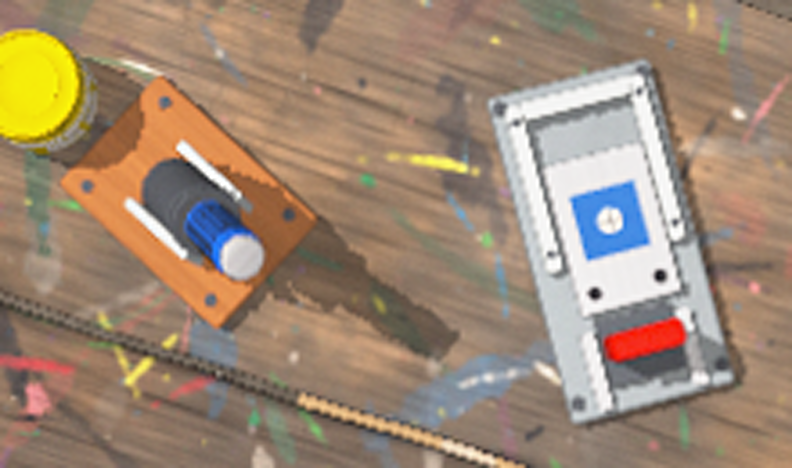

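The crop shows the jig corners at (490,103), (650,62), (738,382) and (575,423), the mark at (610,220) and the handle at (645,340). The rest base corners are at (62,181), (160,76), (317,217) and (222,327), and the punch cap is at (243,257).

Run:
```python
from h import *
s=load('top')
f=lambda L:(np.array(L,float)+.5)/3.6-.5+[180,165]
J=world(s,f([(490,103),(650,62),(738,382),(575,423)]),.015)
print(J, np.linalg.norm(J-np.roll(J,-1,0),axis=1))
jc=J.mean(0);jx=(J[0]+J[1]-J[2]-J[3]);jx/=np.linalg.norm(jx);print('jig',jc,jx,np.degrees(np.arctan2(jx[1],jx[0])))
m=world(s,f([(610,220)]),.025)[0];h=world(s,f([(645,340)]),.068)[0]
jy=np.array([-jx[1],jx[0],0])
for n,p in(('mark',m),('handle',h)): print(n,p,(p-jc)@jx,(p-jc)@jy)
Q=world(s,f([(62,181),(160,76),(317,217),(222,327)]),.012)
print(Q,np.linalg.norm(Q-np.roll(Q,-1,0),axis=1))
rc=Q.mean(0);rx=(Q[0]+Q[1]-Q[2]-Q[3]);rx/=np.linalg.norm(rx);print('rest base c',rc,rx,np.degrees(np.arctan2(rx[1],rx[0])))
C=cloud(s);
# cap top and grip points
cap=world(s,f([(243,257)]))[0];print('cap',cap,(cap-rc)@rx,(cap-rc)@[-rx[1],rx[0],0])
s2=load('scene');C2=cloud(s2)
for S,C in((s,C),(s2,C2)):
  hsv=cv2.cvtColor(S['frame'],cv2.COLOR_RGB2HSV)
  k=(hsv[...,0]>100)&(hsv[...,0]<130)&(hsv[...,1]>100)&(np.linalg.norm(C[...,:2]-cap[:2],axis=-1)<.1)&(C[...,2]>.08)
  P=C[k];print(len(P),P.mean(0),P.min(0),P.max(0))
  k=(np.linalg.norm(C[...,:2]-cap[:2],axis=-1)<.12)&(C[...,2]>.1);P=C[k]
  u,w,v=np.linalg.svd(P-P.mean(0),full_matrices=False);print('axis',v[0],P.mean(0),'tilt',np.degrees(np.arccos(abs(v[0][2]))))
```

```text
[[ 0.60949845 -0.15831766  0.015     ]
 [ 0.63697195 -0.25325723  0.015     ]
 [ 0.44749902 -0.30887461  0.015     ]
 [ 0.42140102 -0.21262363  0.015     ]] [0.09883479 0.19746716 0.09972641 0.19577993]
jig [ 0.52884261 -0.23326828  0.015     ] [0.96013751 0.2795281  0.        ] 16.232042415518308
mark [ 0.54078889 -0.2300188   0.025     ] 0.012378390350104497 -0.00021937235668779935
handle [ 0.46992153 -0.24697457  0.068     ] -0.06040362733080874 0.0033101777593575908
[[ 0.55706782  0.09437442  0.012     ]
 [ 0.62119979  0.03832142  0.012     ]
 [ 0.53931518 -0.05771716  0.012     ]
 [ 0.47297931 -0.00359884  0.012     ]] [0.08517539 0.12620815 0.08561098 0.12911095]
rest base c [0.54764053 0.01784496 0.012     ] [0.65006235 0.75988087 0.        ] 49.45369716353528
cap [ 0.50568039 -0.02970753  0.15271682] -0.06341093079849086 0.0009726223899618709
177 [ 0.52221149 -0.01011843  0.12886268] [ 0.50025893 -0.03436357  0.10276333] [0.53948127 0.00748391 0.15164272]
axis [ 0.07725581  0.12320882 -0.98936905] [ 0.46798992 -0.0951504   0.8138589 ] tilt 8.361979056555812
150 [ 0.5116466  -0.02249169  0.12053844] [ 0.49805628 -0.03926292  0.09533692] [0.53011103 0.00395394 0.14426024]
axis [ 0.3270549   0.45862869 -0.82625349] [ 0.51124319 -0.02273144  0.13092725] tilt 34.28421799803111
```

>>> jog_arm:
  dr:
    - [0,0,0]
    - [0,0,0]
    - [0,0,0]
    - [0,0,0]
    - [0,0,0]
    - [0,0,0]
    - [0,0,0]
    - [0,0,0]
    - [0,0,0]
    - [0,0,0]
  delta_pos:
    - [-3.5,-2.4,-1.3]
    - [-3.5,-2.4,-1.3]
    - [-3.5,-2.4,-1.3]
    - [-3.5,-2.4,-1.3]
    - [-3.5,-2.4,-1.3]
    - [-3.5,-2.4,-1.3]
    - [-3.5,-2.4,-1.3]
    - [-3.5,-2.4,-1.3]
    - [-3.5,-2.4,-1.3]
    - [-3.5,-2.4,-1.3]
  grip: [0,0,0,0,0,0,0,0,0,0]

```text
clock: 1.1
eef_pos: [0.4464, 0.3015, 0.357]
orientation: [-3.141, -0.0, 2.875]
wrist_force: [1.1, 0.3, -0.3]
gripper_width: 0.0164
grasp_force: 0.0
```

```bash
cat >> h.py <<'E'
jc=np.array([.5288,-.2333,0]);jx=np.array([.9601,.2795,0]);jy=np.array([-.2795,.9601,0])
rx=np.array([.650,.760,0]);ry=np.array([-.76,.65,0]);rc=np.array([.5476,.0178,0])
RD=R.from_euler('xyz',[np.pi,0,np.pi+np.arctan2(jx[1],jx[0])])
E
python3 - <<'E'
from h import *
st=bot.state();print(st['joint_positions'],st['eef_pos'],st['orientation'],st['clock'])
print(go(jc-.11*jx+[0,0,.2],RD))
E
```

```text
[-0.41205793  0.17816572 -0.26769851  1.66328684  0.04857698  1.30707748
  0.61561921] [0.44635945 0.30151512 0.35701887] [-3.14125195e+00 -2.46356767e-04  2.87482121e+00] 1.1
(array([-12.6779924 , -55.16092168,  15.71755877]), array([-2.64312428e-04, -3.33816403e-04, -5.50057478e-01]))
```

>>> jog_arm:
  dr:
    - [0,0,0]
    - [0,0,0]
    - [0,0,0]
    - [0,0,0]
    - [0,0,0]
    - [0,0,0]
    - [0,0,0]
    - [0,0,0]
    - [0,0,0]
    - [0,0,0]
  delta_pos:
    - [-1.05,-4.6,0]
    - [-1.05,-4.6,0]
    - [-1.05,-4.6,0]
    - [-1.05,-4.6,0]
    - [-1.05,-4.6,0]
    - [-1.05,-4.6,0]
    - [-1.05,-4.6,0]
    - [-1.05,-4.6,0]
    - [-1.05,-4.6,0]
    - [-1.05,-4.6,0]
  grip: [0,0,0,0,0,0,0,0,0,0]

```text
clock: 2.1
eef_pos: [0.425, -0.1699, 0.3566]
orientation: [3.141, -0.0, 2.875]
wrist_force: [2.0, -0.1, 0.5]
gripper_width: 0.0006
grasp_force: 0.0
```

>>> jog_arm:
  dr:
    - [0,0,0]
    - [0,0,0]
    - [0,0,0]
    - [0,0,0]
    - [0,0,-0.14]
    - [0,0,-0.14]
    - [0,0,-0.14]
    - [0,0,-0.13]
    - [0,0,0]
  delta_pos:
    - [-1.1,-4.6,3.9]
    - [-1.1,-4.6,3.9]
    - [0,0,3.9]
    - [0,0,3.9]
    - [0,0,0]
    - [0,0,0]
    - [0,0,0]
    - [0,0,0]
    - [0,0,0]
  grip: [0,0,0,0,0,0,0,0,0]

```text
clock: 3.0
eef_pos: [0.423, -0.2451, 0.2148]
orientation: [3.141, -0.0, -2.857]
wrist_force: [-0.2, -0.5, 0.2]
gripper_width: 0.0004
grasp_force: 0.0
```

Run:
```python
from h import *
st=bot.state();print(st['joint_positions'],st['eef_pos'],st['orientation'],st['clock'])
print(go(jc-.10*jx+[0,0,.036],RD))
s=snap('wrist');save(s,'w0.png')
```

```text
[ 0.27826559  0.19648652  0.21672472  1.97600338 -0.05083177  0.974932
  2.37467171] [ 0.42296867 -0.24511467  0.21476453] [ 3.14101829e+00 -4.80350753e-04 -2.85723933e+00] 3.0
(array([-0.49862493, -1.83453002, 17.87516474]), array([ 0.0005741 , -0.00048066,  0.0010671 ]))
```

View pics/w0.png

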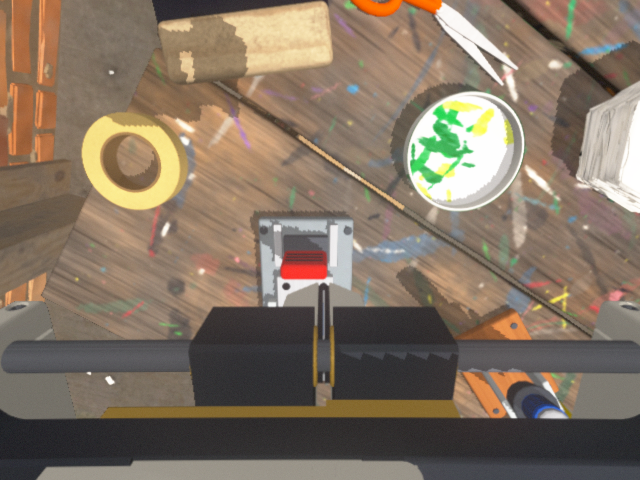

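The wrist view shows the red handle top at (304,262), the jig rear edge at row 218, the tape at (134,160), and the rest at lower right.

Run:
```python
from h import *
s=load('wrist')
for px,z in(((304,258),.068),((283,275),.068),((327,275),.068),((260,218),.015),((352,218),.015)):
  p=world(s,px,z)[0];print(p,(p-jc)@jx*1e3,(p-jc)@jy*1e3)
```

```text
[ 0.45961903 -0.25376468  0.068     ] -72.14052425871365 -0.312063754475445
[ 0.48133385 -0.26803792  0.068     ] -55.28149861156748 -20.085083332955072
[ 0.46991493 -0.22880092  0.068     ] -55.27806133141128 20.777939020862156
[ 0.44982278 -0.3064621   0.015     ] -96.2748311158957 -48.168795837752825
[ 0.423177   -0.21502158  0.015     ] -96.2998223817481 47.070740205920025
```

>>> jog_arm:
  dr:
    - [0,0,0]
    - [0,0,0]
    - [0,0,0]
    - [0,0,0]
    - [0,0,0]
    - [0,0,0]
  delta_pos:
    - [-0.5,-1.8,3.5]
    - [0,0,4]
    - [0,0,4]
    - [0,0,4]
    - [0,0,2.3]
    - [0,0,0]
  grip: [0,0,0,0,0,0]

```text
clock: 3.65
eef_pos: [0.4302, -0.2596, 0.0339]
orientation: [3.137, -0.005, -2.861]
wrist_force: [-0.6, -0.4, 0.5]
gripper_width: 0.0003
grasp_force: 0.0
```

>>> jog_arm:
  dr:
    - [0,0,0]
    - [0,0,0]
    - [0,0,0]
    - [0,0,0]
    - [0,0,0]
    - [0,0,0]
    - [0,0,0]
    - [0,0,0]
    - [0,0,0]
  delta_pos:
    - [-0.7,0,0]
    - [-0.6,0,0]
    - [-0.6,0,0]
    - [-0.6,0,0]
    - [-0.6,0,0]
    - [-0.6,0,0]
    - [-0.6,0,0]
    - [-0.6,0,0]
    - [0,0,0]
  grip: [0,0,0,0,0,0,0,0,0]

```text
clock: 4.55
eef_pos: [0.479, -0.2483, 0.0373]
orientation: [3.142, -0.002, -2.859]
wrist_force: [-4.3, -3.0, 2.9]
gripper_width: 0.0001
grasp_force: 2.5
```

Run:
```python
from h import *
st=bot.state();p=st['eef_pos'];print(p,st['clock'],st['wrist_force']@jx,(p-jc)@jx,(p-jc)@jy)
```

```text
[ 0.47896737 -0.24833918  0.03734502] 4.55 -4.987557861669418 -0.052047755504212395 -0.0005108977708290799
```

>>> jog_arm:
  dr:
    - [0,0,0]
    - [0,0,0]
    - [0,0,0]
    - [0,0,0]
    - [0,0,0]
  delta_pos:
    - [-0.3,0,0]
    - [-0.3,0,0]
    - [-0.2,0,0]
    - [-0.2,0,0]
    - [0,0,0]
  grip: [0,0,0,0,0]

```text
clock: 5.05
eef_pos: [0.4871, -0.246, 0.0373]
orientation: [3.141, -0.004, -2.86]
wrist_force: [-7.3, -2.5, 5.4]
gripper_width: 0.0005
grasp_force: 4.1
```

>>> jog_arm:
  dr:
    - [0,0,0]
    - [0,0,0]
    - [0,0,0]
  delta_pos:
    - [-0.2,0,0]
    - [-0.1,0,0]
    - [0,0,0]
  grip: [0,0,0]

```text
clock: 5.35
eef_pos: [0.4872, -0.2459, 0.0372]
orientation: [3.139, -0.008, -2.862]
wrist_force: [-14.8, -3.7, 12.1]
gripper_width: 0.0003
grasp_force: 7.4
```

>>> jog_arm:
  dr:
    - [0,0,0]
    - [0,0,0]
    - [0,0,0]
    - [0,0,0]
    - [0,0,0]
    - [0,0,0]
    - [0,0,0]
    - [0,0,0]
    - [0,0,0]
  delta_pos:
    - [0.6,0,0]
    - [1.2,0,0]
    - [1.4,0,0]
    - [1.4,0,0]
    - [1.4,0,0]
    - [0,0,-4]
    - [0,0,-4.5]
    - [0,0,-4.5]
    - [0,0,-4.5]
  grip: [0,0,0,0,0,0,1,1,1]

```text
clock: 6.25
eef_pos: [0.4346, -0.2601, 0.214]
orientation: [3.141, 0.001, -2.858]
wrist_force: [0.2, -0.7, 0.5]
gripper_width: 0.02
grasp_force: 0.0
```

Run:
```python
from h import *
s=snap('top');save(s,'t2.png',(180,165,400,295),3.6)
st=bot.state();print(st['eef_pos'],st['joint_positions'])
```

```text
[ 0.43861728 -0.26257238  0.22149349] [ 0.29219587  0.22083288  0.22466693  1.92934756 -0.06061316  0.98547913
  2.39855349]
```

View pics/t2.png

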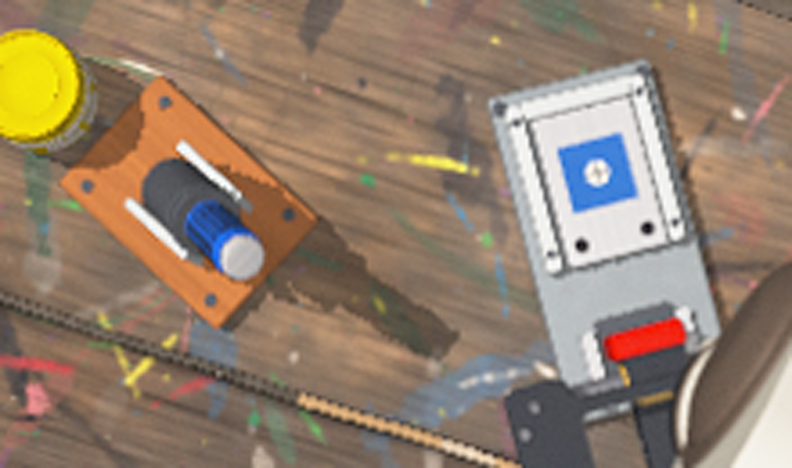

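The blank now sits against the stop with the mark at (598,173). The slide is back at rest, with its handle at (645,340), where it started.

>>> jog_arm:
  dr:
    - [0,0,0.1423]
    - [0,0,0.1423]
    - [0,0,0.1423]
    - [0,0,0.1423]
    - [0,0,0.1423]
    - [0,0,0.1423]
    - [0,0,0.1423]
    - [0,0,0.1423]
    - [0,0,0.1423]
    - [0,0,0.1423]
  delta_pos:
    - [0,0,-0.8]
    - [0,0,-0.8]
    - [0,0,-0.8]
    - [0,0,-0.8]
    - [0,0,-0.8]
    - [0,0,-0.8]
    - [0,0,-0.8]
    - [0,0,-0.8]
    - [0,0,-0.8]
    - [0,0,-0.8]
  grip: [1,1,1,1,1,1,1,1,1,1]

```text
clock: 7.3
eef_pos: [0.4349, -0.2602, 0.2922]
orientation: [3.141, -0.0, 1.997]
wrist_force: [0.1, 0.8, -0.2]
gripper_width: 0.0913
grasp_force: 0.0
```

>>> jog_arm:
  dr:
    - [0,0,0.1423]
    - [0,0,0.1423]
    - [0,0,0.1423]
    - [0,0,0.1423]
    - [0,0,0.1423]
    - [0,0,0.1423]
    - [0,0,0.1423]
    - [0,0,0.1423]
    - [0,0,0]
  delta_pos:
    - [0,0,0]
    - [0,0,0]
    - [0,0,0]
    - [0,0,0]
    - [0,0,0]
    - [0,0,0]
    - [0,0,0]
    - [0,0,0]
    - [0,0,0]
  grip: [1,1,1,1,1,1,1,1,1]

```text
clock: 8.2
eef_pos: [0.435, -0.2602, 0.2919]
orientation: [3.141, -0.001, 0.863]
wrist_force: [0.8, -0.7, 0.0]
gripper_width: 0.092
grasp_force: 0.0
```

```bash
cat >> h.py <<'E'
a35=np.radians(35);ax=-np.sin(a35)*rx+[0,0,np.cos(a35)]
def RT(t): # down tool with x=rx, tilted t so that z=-axis
    z=-(-np.sin(t)*rx+[0,0,np.cos(t)]);y=-ry/np.linalg.norm(ry);return R.from_matrix(np.c_[np.cross(y,z),y,z])
E
python3 - <<'E'
from h import *
s=load('top')
f=lambda L:(np.array(L,float)+.5)/3.6-.5+[180,165]
cap=world(s,f([(242,257)]),.1493)[0];m=world(s,f([(598,173)]),.025)[0]
print('cap',cap,(cap-rc)@rx,(cap-rc)@ry,'mark',m,(m-jc)@jx,(m-jc)@jy)
st=bot.state();print(st['eef_pos'],st['joint_positions'],st['orientation'])
print(go(st['eef_pos'],RT(0)),go(st['eef_pos'],RT(a35)))
print(go(cap+.08*ax,RT(a35)))
E
```

```text
cap [ 0.5058835  -0.02882831  0.1493    ] -0.0625532406330233 0.0013961337297185715 mark [ 0.56831063 -0.22244192  0.025     ] 0.040968992508580646 -0.0006183830934297553
[ 0.43498016 -0.26024906  0.29188336] [ 0.03051385  0.15832022  0.51246044  1.85207154 -0.08550187  1.1522447
 -0.13550572] [ 3.14134412e+00 -7.77465128e-04  8.62884290e-01]
(array([0., 0., 0.]), array([ 0.00024867, -0.00077742, -0.00037046])) (array([0., 0., 0.]), array([ 3.54031797e-04,  6.10111300e-01, -2.82899494e-04]))
(array([17.59717162, -9.66165027,  7.71640188]), array([ 3.54031797e-04,  6.10111300e-01, -2.82899494e-04]))
```

>>> jog_arm:
  dr:
    - [0,0,0]
    - [0,0,0]
    - [0,0,0]
    - [0,0,0]
    - [0,0.122,0]
    - [0,0.122,0]
    - [0,0.122,0]
    - [0,0.122,0]
    - [0,0.122,0]
    - [0,0,0]
  delta_pos:
    - [4.4,-2.4,0]
    - [4.4,-2.4,0]
    - [4.4,-2.4,0.5]
    - [4.4,-2.4,1]
    - [0,0,0]
    - [0,0,0]
    - [0,0,0]
    - [0,0,0]
    - [0,0,0]
    - [0,0,0]
  grip: [1,1,1,1,1,1,1,1,1,1]

```text
clock: 9.2
eef_pos: [0.474, -0.0685, 0.2759]
orientation: [-3.141, -0.611, 0.86]
wrist_force: [-1.1, 0.3, -0.1]
gripper_width: 0.0917
grasp_force: 0.0
```

Run:
```python
from h import *
st=bot.state();print(st['eef_pos'],st['joint_positions'],st['orientation'])
cap=np.array([.5059,-.0288,.1493])
print(go(cap+.05*ax,RT(a35)),go(cap-.058*ax,RT(a35)))
s=snap('wrist');save(s,'w1.png')
print(proj(s,[cap,cap-.06*ax,cap+.03*ax]), proj(s,[st['eef_pos']]))
```

```text
[ 0.47402786 -0.06847737  0.27586529] [ 0.02931494  0.04399426  0.51261396  2.16425708 -0.77601372  0.98299208
  0.28922458] [-3.14146821 -0.61083712  0.85962785]
(array([-3.09289238, -0.16375421,  8.28504717]), array([ 1.95579448e-03,  5.14205941e-05, -2.97091195e-03])) (array([-3.0923684 , -0.18487791, 19.08520415]), array([ 1.95579448e-03,  5.14205941e-05, -2.97091195e-03]))
[[319.78074724 262.48997464]
 [320.17260486 241.23070249]
 [319.52521337 276.3427756 ]] [[320.7257182  302.97266545]]
```

View pics/w1.png

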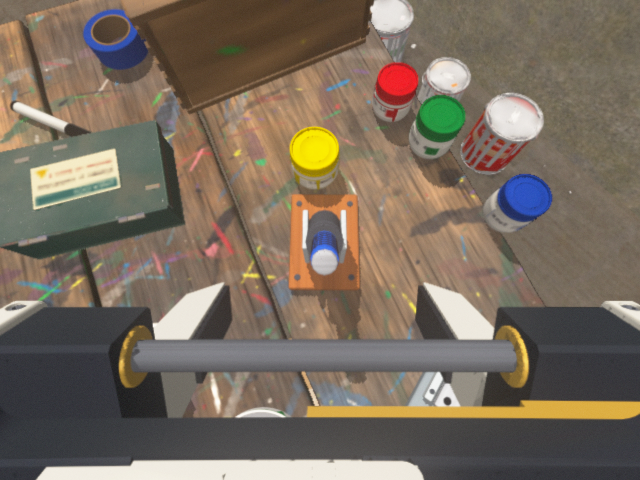

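The wrist view shows the cap centre at (324,263) against a predicted 320, and the fingertips at about 225 and 417 (centre 321). The punch therefore lies about 3 mm further towards tool +y than the top camera gave.

>>> jog_arm:
  dr:
    - [0,0,0]
    - [0,0,0]
    - [0,0,0]
    - [0,0,0]
  delta_pos:
    - [-3.1,0.15,2]
    - [0,0,4]
    - [0,0,4]
    - [0,0,0]
  grip: [1,1,1,1]

```text
clock: 9.65
eef_pos: [0.4966, -0.0377, 0.1737]
orientation: [-3.133, -0.605, 0.868]
wrist_force: [-0.7, -0.3, -0.3]
gripper_width: 0.0919
grasp_force: 0.0
```

Run:
```python
from h import *
st=bot.state();print(st['eef_pos'],st['orientation'])
cap=np.array([.5059,-.0288,.1493])
print(go(cap-.058*ax,RT(a35)))
s=snap('wrist');save(s,'w2.png',(200,150,440,330),3.2)
print(proj(s,[cap,cap-.06*ax,st['eef_pos']]))
```

```text
[ 0.4965972  -0.03767918  0.17374386] [-3.13336539 -0.60528103  0.86809937]
(array([-0.30674176,  0.22241009,  8.53618656]), array([-0.010995  ,  0.00562403,  0.00395319]))
[[323.80226006 285.41355978]
 [324.53830938 249.75799215]
 [320.70151812 302.93330881]]
```

View pics/w2.png

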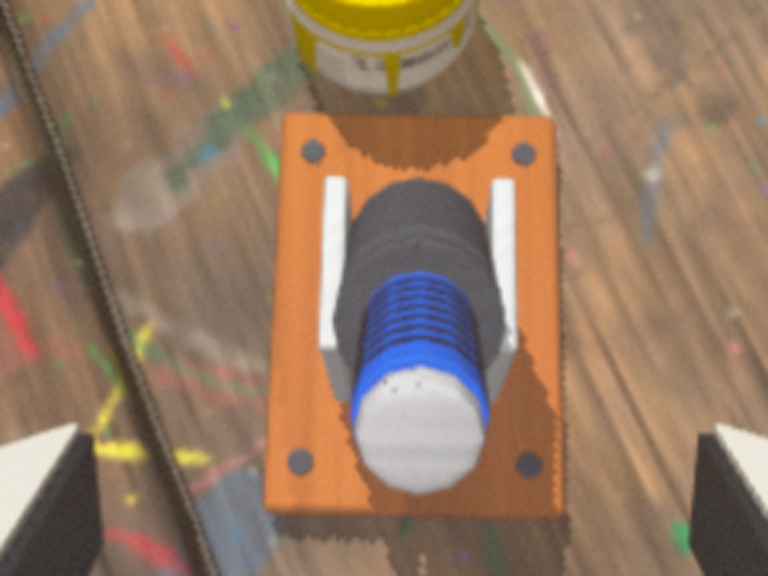

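The cap centre is at (331,284) in full-frame pixels. The arm was not settled, so I'll let it settle and measure again.

>>> jog_arm:
  dr:
    - [0,0,0]
    - [0,0,0]
    - [0,0,0]
  delta_pos:
    - [0,0,0]
    - [0,0,0]
    - [0,0,0]
  grip: [1,1,1]

```text
clock: 10.0
eef_pos: [0.4987, -0.0437, 0.1792]
orientation: [3.138, -0.611, 0.865]
wrist_force: [-1.3, 0.0, 0.3]
gripper_width: 0.0917
grasp_force: 0.0
```

Run:
```python
from h import *
st=bot.state();print(st['eef_pos'],st['orientation'])
cap=np.array([.5059,-.0288,.1493])
print(go(cap-.058*ax,RT(a35)))
s=snap('wrist');print(proj(s,[cap,cap-.06*ax,st['eef_pos']]))
hsv=cv2.cvtColor(s['frame'],cv2.COLOR_RGB2HSV)
w=((hsv[...,1]<40)&(hsv[...,2]>140)).astype(np.uint8);w[:255]=0;w[315:]=0;w[:,:290]=0;w[:,375:]=0
n,l,stt,c=cv2.connectedComponentsWithStats(w);i=1+stt[1:,4].argmax();print('cap px',stt[i],c[i])
b=((hsv[...,0]>100)&(hsv[...,0]<130)&(hsv[...,1]>150)&(hsv[...,2]>90)).astype(np.uint8);b[:220]=0;b[300:]=0;b[:,:290]=0;b[:,375:]=0
for v in range(235,285,6):
  u=np.where(b[v])[0]
  if len(u): print(v,u.min(),u.max())
px=stt[i][:2]+np.array(stt[i][2:4])/2-.5;p=world(s,px,.1493)[0];print('cap world',p,(p-cap)@rx,(p-cap)@-ry)
o=np.where((hsv[...,0]<14)&(hsv[...,1]>150));print(o[1].min(),o[1].max())
Ri=R.from_euler('xyz',st['orientation']);print('cap in tool',Ri.inv().apply(p-st['eef_pos'])*100)
```

```text
[ 0.49865854 -0.04365224  0.17916705] [ 3.13839685 -0.61098821  0.86480971]
(array([-0.40343149, -0.43664824,  9.16299922]), array([ 0.00230377, -0.00010151,  0.0012736 ]))
[[313.90296937 281.85319663]
 [315.68519492 248.22056576]
 [320.73813704 302.95540301]]
cap px [ 301  262   39   38 1124] [320.32740214 280.23754448]
235 314 327
241 312 322
247 311 330
253 310 331
259 307 334
265 303 338
271 301 340
cap world [ 0.50913971 -0.03051753  0.1493    ] 0.0008004864852184214 0.0035785747701055676
193 539
cap in tool [-0.33774399 -0.06546975  3.40966349]
```

>>> jog_arm:
  dr:
    - [0,0,0]
    - [0,0,0]
    - [0,0,0]
    - [0,0,0]
    - [0,0,0]
    - [0,0,0]
    - [0,0,0]
    - [0,0,0]
  delta_pos:
    - [-0.35,-0.05,1.5]
    - [0,0,2]
    - [0,0,2]
    - [0,0,1.7]
    - [0,0,1.2]
    - [0,0,0.5]
    - [0,0,0]
    - [0,0,0]
  grip: [1,1,1,1,1,1,1,1]

```text
clock: 10.85
eef_pos: [0.529, -0.0066, 0.1033]
orientation: [3.141, -0.61, 0.863]
wrist_force: [0.4, -0.5, 0.1]
gripper_width: 0.092
grasp_force: 0.0
```

Run:
```python
from h import *
st=bot.state();print(st['eef_pos'],st['orientation'],st['wrist_force'],st['torque'])
cap=np.array([.5091,-.0305,.1493])
print(go(cap-.058*ax,RT(a35)))
s=snap('wrist');save(s,'w3.png',(200,150,440,330),3.2)
```

```text
[ 0.52900585 -0.00655597  0.10328662] [ 3.14063305 -0.61030925  0.86331869] [ 0.3607856  -0.52790246  0.09001571] [-0.60353798  0.48743331 -0.02219192]
(array([0.08908294, 0.04329336, 0.24507697]), array([9.22887396e-04, 5.79453536e-04, 5.27408251e-05]))
```

View pics/w3.png

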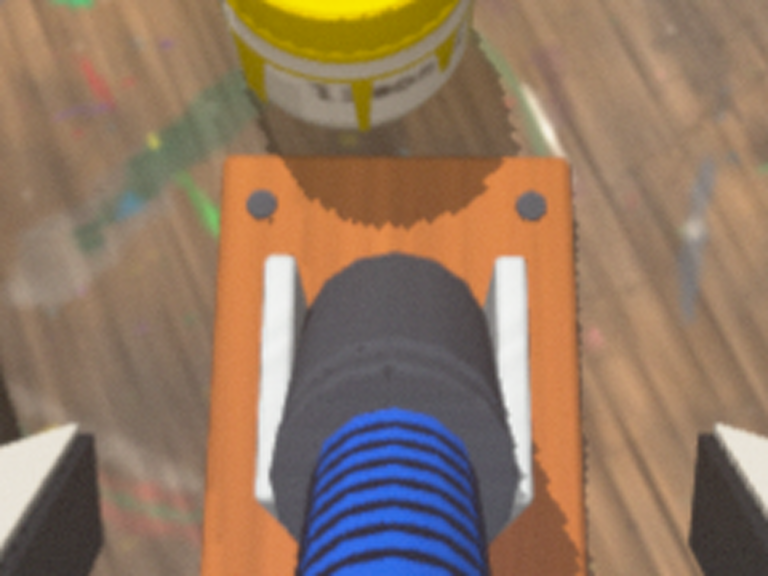

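The collar and grip are centred at crop column 394, between the fingers (centre 397). I'm closing the gripper.

>>> jog_arm:
  dr:
    - [0,0,0]
    - [0,0,0]
    - [0,0,0]
    - [0,0,0]
    - [0,0,0]
    - [0,0,0]
    - [0,0,0]
    - [0,0,0]
    - [0,0,0]
    - [0,0,0]
  delta_pos:
    - [0.05,0,0.15]
    - [0,0,0]
    - [0,0,0]
    - [0,0,0]
    - [0,0,0]
    - [0,0,0]
    - [0,0,0]
    - [0,0,0]
    - [0,0,0]
    - [0,0,0]
  grip: [0.5,0.2,0,0,0,0,0,0,0,0]
  newtons: 45

```text
clock: 11.9
eef_pos: [0.5297, -0.0051, 0.1017]
orientation: [3.142, -0.61, 0.863]
wrist_force: [0.4, 0.5, 0.4]
gripper_width: 0.0255
grasp_force: 45.0
```

Run:
```python
from h import *
st=bot.state();print(st['eef_pos'],st['orientation'],st['wrist_force'],st['gripper_width'],st['grasp_force'])
np.savez('grasp.npz',p=st['eef_pos'],o=st['orientation'])
```

```text
[ 0.52965757 -0.00508931  0.10171912] [ 3.14153905 -0.60994446  0.86328704] [0.36218066 0.46729757 0.38325464] 0.025535811061924988 44.987783432006836
```

>>> jog_arm:
  dr:
    - [0,0,0]
    - [0,0,0]
    - [0,0,0]
    - [0,0,0]
    - [0,0,0]
    - [0,0,0]
    - [0,0,0]
    - [0,0,0]
    - [0,0,0]
    - [0,0,0]
  delta_pos:
    - [0,0,-0.4]
    - [0,0,-0.8]
    - [0,0,-1]
    - [0,0,-1.3]
    - [0,0,-1.5]
    - [0,0,-1.5]
    - [0,0,-1.5]
    - [0,0,-1.5]
    - [0,0,-1.5]
    - [0,0,0]
  grip: [0,0,0,0,0,0,0,0,0,0]

```text
clock: 12.9
eef_pos: [0.4888, -0.055, 0.1937]
orientation: [3.138, -0.611, 0.863]
wrist_force: [0.4, 0.6, -3.0]
gripper_width: 0.0256
grasp_force: 45.0
```

Run:
```python
from h import *
st=bot.state();print(st['eef_pos'],st['orientation'],st['joint_positions'])
g=np.load('grasp.npz');print(go(g['p'],R.from_euler('xyz',g['o'])))
s=snap('scene');save(s,'s1.png',(200,130,440,310),3.2)
```

```text
[ 0.48878268 -0.05503252  0.19372452] [ 3.13772036 -0.61079851  0.86269298] [ 0.03896287  0.20701158  0.4860982   2.23285589 -0.98851602  0.86988318
  0.52251619]
(array([ 8.82813132e-03, -1.86947660e-01,  1.12368022e+01]), array([ 0.00415918, -0.0008531 , -0.00048847]))
```

View pics/s1.png

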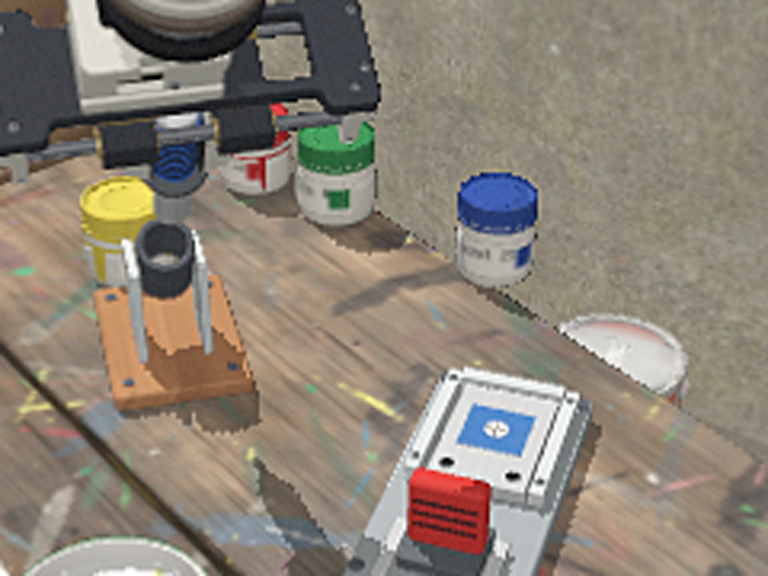

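The scene view shows the punch held by its grip and clear of the tube mouth at crop (165,250). The blank is home with its mark at crop (497,429), and the pot hasn't moved.

>>> jog_arm:
  dr:
    - [0,0,0]
    - [0,0,0]
    - [0,0,0]
    - [0,-0.122,0]
    - [0,-0.122,0]
    - [0,-0.122,0]
    - [0,-0.122,0]
    - [0,-0.122,0]
    - [0,0,0]
    - [0,0,0]
  delta_pos:
    - [0,0,-2.5]
    - [0,0,-3]
    - [0,0,-3]
    - [0,0,0]
    - [0,0,0]
    - [0,0,0]
    - [0,0,0]
    - [0,0,0]
    - [0,0,0]
    - [0,0,0]
  grip: [0,0,0,0,0,0,0,0,0,0]

```text
clock: 13.95
eef_pos: [0.4565, -0.089, 0.2605]
orientation: [-3.139, -0.001, 0.866]
wrist_force: [-1.2, -0.0, -2.0]
gripper_width: 0.0251
grasp_force: 45.0
```

Run:
```python
from h import *
st=bot.state();print(st['eef_pos'],st['orientation'],st['joint_positions'])
m=np.array([.5698,-.2230,.025])
print(go(m+[0,0,.091+.04],RT(0)))
```

```text
[ 0.45650779 -0.08898521  0.26050008] [-3.13929492e+00 -8.94611659e-04  8.65668729e-01] [-0.21352928  0.100254    0.37567887  1.97831706 -0.04405958  1.07188227
 -0.5235435 ]
(array([-2.87214099, 17.33740223, 10.40763394]), array([-0.00229881, -0.00089184,  0.0024151 ]))
```

>>> jog_arm:
  dr:
    - [0,0,0]
    - [0,0,0]
    - [0,0,0]
    - [0,0,0]
    - [0,0,0]
    - [0,0,0]
    - [0,0,0]
    - [0,0,0]
    - [0,0,0]
    - [0,0,0]
  delta_pos:
    - [-0.4,2.5,0]
    - [-0.6,3.5,0]
    - [-0.6,3.5,0]
    - [-0.6,3.5,0.4]
    - [-0.4,2.5,1.5]
    - [-0.3,1.8,2.5]
    - [0,0,3]
    - [0,0,3]
    - [0,0,0]
    - [0,0,0]
  grip: [0,0,0,0,0,0,0,0,0,0]

```text
clock: 14.95
eef_pos: [0.5682, -0.2258, 0.1575]
orientation: [-3.14, 0.0, 0.861]
wrist_force: [0.8, 1.2, -1.6]
gripper_width: 0.0256
grasp_force: 45.0
```

>>> jog_arm:
  dr:
    - [0,0,0]
    - [0,0,0]
    - [0,0,0]
  delta_pos:
    - [0,0,0]
    - [0,0,0]
    - [0,0,0]
  grip: [0,0,0]

```text
clock: 15.25
eef_pos: [0.5706, -0.2246, 0.1592]
orientation: [3.139, -0.002, 0.864]
wrist_force: [-0.2, 0.5, -1.6]
gripper_width: 0.0254
grasp_force: 45.0
```

Run:
```python
from h import *
st=bot.state();print(st['eef_pos'],st['orientation'],st['wrist_force'])
m=np.array([.5698,-.2230,.025])
print(go(m+[0,0,.091+.04],RT(0)))
s=snap('wrist');save(s,'w4.png',(220,180,420,330),4)
print(proj(s,[m,st['eef_pos']-[0,0,.091],st['eef_pos']]))
```

```text
[ 0.57056249 -0.22461712  0.15917122] [ 3.13924513e+00 -1.52952359e-03  8.63555202e-01] [-0.20051202  0.54131164 -1.64992347]
(array([ 0.07289886, -0.16377613,  0.31685014]), array([ 0.00234729, -0.00152988,  0.00029875]))
[[319.63287579 227.85483927]
 [321.42049485 244.79245565]
 [320.96201712 303.50385118]]
```

View pics/w4.png

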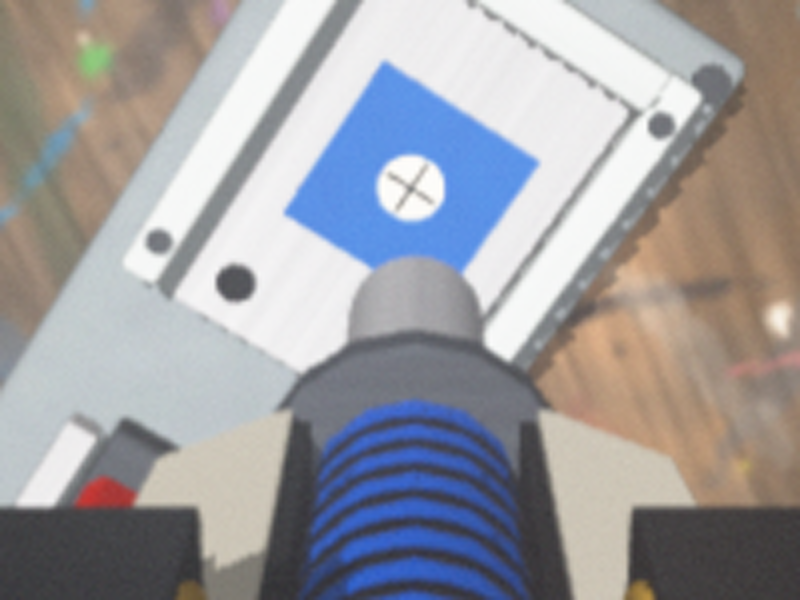

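The wrist crop shows the white spot's cross at crop (411,187), which is full-frame (322.6,226.6). The barrel's lower front edge is at row 244.5, the collar front edge at row 263, and the axis column is about 323.7. I'll check the held punch's x offset against these.

Run:
```python
from h import *
s=load('wrist');st=bot.state();Ri=R.from_euler('xyz',st['orientation']);p=st['eef_pos']
for L in (88,91):
  T=lambda x,z:p+Ri.apply([x,0,(L-z)/1e3])
  for x0 in(-.003,0,.003): print(L,x0,'barrel',proj(s,[T(x0+.011,28)])[0],'collar low/up',proj(s,[T(x0+.020,82)])[0],proj(s,[T(x0+.020,88)])[0],'tip',proj(s,[T(x0,0)])[0])
print(world(s,(322.6,226.6),.025), world(s,(319.6,226.6),.025))
C=cloud(s);Q=Ri.inv().apply(C.reshape(-1,3)-p).reshape(480,640,3)
for v in range(246,312,5): print(v,np.round(Q[v,324]*1e3,1))
```

```text
88 -0.003 barrel [321.04826743 248.01556623] collar low/up [320.41969872 266.61429001] [320.33254152 271.34043262] tip [321.29423567 249.64790583]
88 0 barrel [321.03461241 243.62958961] collar low/up [320.39861568 260.970847  ] [320.31030036 265.53217645] tip [321.28303296 245.77482423]
88 0.003 barrel [321.02083633 239.20840181] collar low/up [320.37728761 255.26847267] [320.28779224 259.66133491] tip [321.27174286 241.87428229]
91 -0.003 barrel [321.07241242 246.51561056] collar low/up [320.46118662 264.36432616] [320.37684011 268.93841281] tip [321.31296307 248.30119607]
91 0 barrel [321.0590168 242.1775999] collar low/up [320.4406449 258.7998697] [320.35519111 263.21373515] tip [321.30194508 244.46555729]
91 0.003 barrel [321.04550384 237.80517125] collar low/up [320.41986817 253.17819022] [320.33328645 257.42834032] tip [321.29084207 240.60300552]
[[ 0.57244449 -0.22380406  0.025     ]] [[ 0.57050381 -0.22214023  0.025     ]]
246 [10.6  1.9 56.4]
251 [10.8  1.9 46.3]
256 [10.7  1.9 38. ]
261 [10.9  1.8 29.4]
266 [19.1  1.8  1.7]
271 [16.5  1.8  1.6]
276 [14.2  1.8  0.8]
281 [12.8  1.8 -1.9]
286 [12.1  1.7 -5.9]
291 [ 13.2   1.7 -13.4]
296 [ 12.6   1.7 -17.2]
301 [ 12.3   1.7 -21.4]
306 [ 12.2   1.7 -25.5]
311 [ 12.9   1.7 -31. ]
```

>>> jog_arm:
  dr:
    - [0,0,0]
    - [0,0,0]
    - [0,0,0]
    - [0,0,0]
    - [0,0,0]
    - [0,0,0]
  delta_pos:
    - [0.18,-0.16,1]
    - [0,0,1.4]
    - [0,0,1]
    - [0,0,0.6]
    - [0,0,0]
    - [0,0,0]
  grip: [0,0,0,0,0,0]
  newtons: 58

```text
clock: 15.9
eef_pos: [0.5695, -0.2221, 0.1172]
orientation: [-3.141, 0.0, 0.863]
wrist_force: [0.3, -0.3, -1.7]
gripper_width: 0.0254
grasp_force: 58.0
```

Run:
```python
from h import *
st=bot.state();print(st['eef_pos'],st['orientation'],st['wrist_force'])
print(go([.5706,-.2222,.025+.0897],RT(0)))
s=snap('scene');save(s,'s2.png',(310,220,410,295),8)
m=np.array([.5706,-.2222,.025]);print(proj(s,[m,st['eef_pos']-[0,0,.0897]]))
```

```text
[ 0.56949194 -0.22212519  0.11721872] [-3.14113509e+00  4.41803236e-04  8.63231413e-01] [ 0.3137595  -0.27682428 -1.68345898]
(array([0.06644803, 0.08918421, 0.25180189]), array([-4.57563731e-04,  4.41797911e-04, -2.33414783e-05]))
[[354.53129562 264.59140572]
 [354.27082856 263.85802856]]
```

View pics/s2.png

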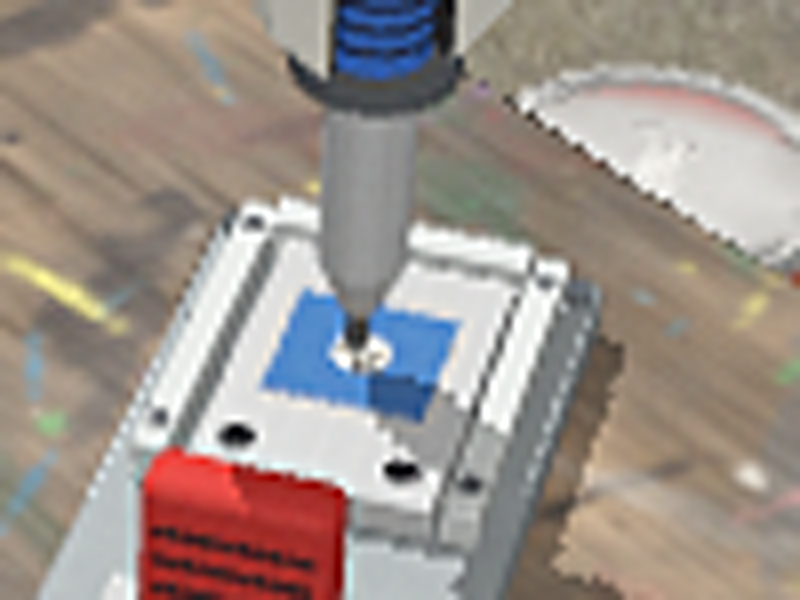

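The tip at crop (356,345) is about 2.5 mm above the spot centre at (361,354), and lateral error is about 1 mm. I'll apply the small correction and press.

>>> jog_arm:
  dr:
    - [0,0,0]
    - [0,0,0]
    - [0,0,0]
    - [0,0,0]
    - [0,0,0]
    - [0,0,0]
    - [0,0,0]
    - [0,0,0]
  delta_pos:
    - [0.05,0.08,0]
    - [0,0,0]
    - [0,0,0.2]
    - [0,0,0.2]
    - [0,0,0.2]
    - [0,0,0.2]
    - [0,0,0.1]
    - [0,0,0]
  grip: [0,0,0,0,0,0,0,0]

```text
clock: 16.75
eef_pos: [0.5712, -0.2223, 0.1102]
orientation: [3.141, -0.001, 0.863]
wrist_force: [-2.6, 1.4, 10.8]
gripper_width: 0.0254
grasp_force: 58.0
```

>>> jog_arm:
  dr:
    - [0,0,0]
    - [0,0,0]
    - [0,0,0]
    - [0,0,0]
    - [0,0,0]
  delta_pos:
    - [0,0,0.15]
    - [0,0,0.15]
    - [0,0,0.15]
    - [0,0,0]
    - [0,0,0]
  grip: [0,0,0,0,0]

```text
clock: 17.25
eef_pos: [0.5711, -0.2222, 0.1051]
orientation: [3.141, -0.001, 0.863]
wrist_force: [-0.9, 1.0, 6.8]
gripper_width: 0.0253
grasp_force: 58.0
```

>>> jog_arm:
  dr:
    - [0,0,0]
    - [0,0,0]
    - [0,0,0]
    - [0,0,0]
  delta_pos:
    - [0,0,0.15]
    - [0,0,0.15]
    - [0,0,0]
    - [0,0,0]
  grip: [0,0,0,0]

```text
clock: 17.65
eef_pos: [0.5713, -0.2223, 0.1032]
orientation: [3.14, -0.001, 0.863]
wrist_force: [-2.0, 1.1, 12.3]
gripper_width: 0.0251
grasp_force: 58.0
```

>>> jog_arm:
  dr:
    - [0,0,0]
    - [0,0,0]
    - [0,0,0]
    - [0,0,0]
  delta_pos:
    - [0,0,0.15]
    - [0,0,0.1]
    - [0,0,0]
    - [0,0,0]
  grip: [0,0,0,0]

```text
clock: 18.05
eef_pos: [0.5717, -0.2224, 0.1024]
orientation: [3.14, -0.002, 0.863]
wrist_force: [-7.3, 3.2, 24.4]
gripper_width: 0.0253
grasp_force: 58.1
```

The press bottomed out at 26 N on the spot. The force had peaked earlier at about 12 N and then dropped, so the spring has snapped. Lifting off.

>>> jog_arm:
  dr:
    - [0,0,0]
    - [0,0,0]
    - [0,0,0]
    - [0,0,0]
    - [0,0,0]
    - [0,0,0]
    - [0,0,0]
    - [0,0,0]
  delta_pos:
    - [0,0,-0.8]
    - [0,0,-1]
    - [0,0,-2]
    - [0,0,-3]
    - [0,0,-3]
    - [0,0,-3]
    - [0,0,-3]
    - [0,0,0]
  grip: [0,0,0,0,0,0,0,0]

```text
clock: 18.85
eef_pos: [0.573, -0.2234, 0.2611]
orientation: [3.134, -0.003, 0.863]
wrist_force: [0.5, -0.5, -1.9]
gripper_width: 0.0252
grasp_force: 58.0
```

Run:
```python
from h import *
g=np.load('grasp.npz');Rg=R.from_euler('xyz',g['o']);st=bot.state();print(st['eef_pos'])
T=g['p']+Rg.apply([.0015,0,-.20]);print(T,go(T,Rg))
s=snap('scene');C=cloud(s);save(s,'s3.png',(310,220,410,295),8)
```

```text
[ 0.5730266  -0.22339242  0.26107001]
[ 0.45598823 -0.09121492  0.26651432] (array([  2.43973837, -17.48113475,  -0.66538355]), array([0.00710949, 0.60662707, 0.00222759]))
```

>>> jog_arm:
  dr:
    - [0,0,0]
    - [0,0,0]
    - [0,0,0]
    - [0,0,0]
    - [0,0.122,0]
    - [0,0.122,0]
    - [0,0.122,0]
    - [0,0.122,0]
    - [0,0.12,0]
    - [0,0,0]
  delta_pos:
    - [0.6,-4.4,-0.2]
    - [0.6,-4.4,-0.2]
    - [0.6,-4.4,-0.2]
    - [0.6,-4.3,0]
    - [0,0,0]
    - [0,0,0]
    - [0,0,0]
    - [0,0,0]
    - [0,0,0]
    - [0,0,0]
  grip: [0,0,0,0,0,0,0,0,0,0]

```text
clock: 19.9
eef_pos: [0.4502, -0.0921, 0.2595]
orientation: [-3.136, -0.607, 0.853]
wrist_force: [-0.4, -1.3, -2.2]
gripper_width: 0.0251
grasp_force: 58.0
```

>>> jog_arm:
  dr:
    - [0,0,0]
    - [0,0,0]
    - [0,0,0]
  delta_pos:
    - [0,0,0]
    - [0,0,0]
    - [0,0,0]
  grip: [0,0,0]

```text
clock: 20.2
eef_pos: [0.4537, -0.0891, 0.2627]
orientation: [3.141, -0.607, 0.866]
wrist_force: [-0.6, -0.0, -1.9]
gripper_width: 0.0255
grasp_force: 58.0
```

```bash
cat > q.py <<'E'
from h import *
g=np.load('grasp.npz');Rg=R.from_euler('xyz',g['o']);st=bot.state();print(st['eef_pos'],st['wrist_force'])
T=g['p']+Rg.apply([.0015,0,0]);print(go(T,Rg))
s=snap('wrist');Ri=R.from_euler('xyz',st['orientation']);Q=Ri.inv().apply(cloud(s).reshape(-1,3)-st['eef_pos']).reshape(480,640,3)
for v in range(236,312,6): print(v,np.round(Q[v,324]*1e3,1))
E
python3 q.py
```

```text
[ 0.45365558 -0.0890522   0.26267382] [-0.56464652 -0.01228605 -1.88255431]
(array([ 0.27582214,  0.34997813, 19.67655093]), array([-0.00160112,  0.00341146,  0.00252872]))
236 [-49.3   2.3 270.2]
242 [-56.3   2.3 267.4]
248 [10.3  1.8 52.8]
254 [10.4  1.7 41.7]
260 [10.3  1.7 32.1]
266 [19.   1.6  1.6]
272 [15.4  1.6  2.5]
278 [12.4  1.6  2.3]
284 [12.3  1.6 -4.4]
290 [ 12.3   1.6 -10.8]
296 [ 12.2   1.6 -16.7]
302 [ 12.2   1.6 -22.2]
308 [ 11.8   1.5 -26.6]
```

>>> jog_arm:
  dr:
    - [0,0.003,0.002]
    - [0,0,0]
    - [0,0,0]
    - [0,0,0]
    - [0,0,0]
    - [0,0,0]
  delta_pos:
    - [0.28,0.35,2]
    - [0,0,3]
    - [0,0,3]
    - [0,0,2]
    - [0,0,0]
    - [0,0,0]
  grip: [0,0,0,0,0,0]

```text
clock: 20.85
eef_pos: [0.4946, -0.0468, 0.1824]
orientation: [-3.14, -0.61, 0.862]
wrist_force: [0.1, -1.0, -1.5]
gripper_width: 0.025
grasp_force: 58.0
```

```bash
python3 q.py | head -3; python3 -c "
from h import *
save(load('wrist'),'w5.png',(220,180,420,330),4)"
```

```text
[ 0.49461087 -0.04683345  0.18238763] [ 0.13067598 -0.98379837 -1.51004436]
(array([-6.68424308e-03, -3.99640345e-02,  9.73434066e+00]), array([-0.0010472 , -0.00033742, -0.00105023]))
236 [-13.    2.  153.2]
```

View pics/w5.png

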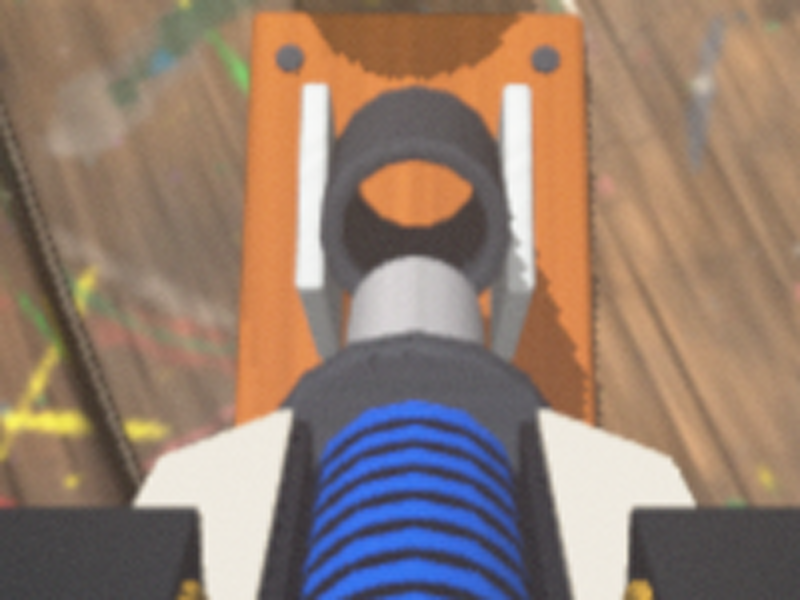

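The barrel (column 415) is centred on the tube mouth (column 415), so I'm inserting along the axis.

>>> jog_arm:
  dr:
    - [0,0,0]
    - [0,0,0]
    - [0,0,0]
    - [0,0,0]
    - [0,0,0]
    - [0,0,0]
  delta_pos:
    - [0,-0.03,0.8]
    - [0,0,0.8]
    - [0,0,0.8]
    - [0,0,0.8]
    - [0,0,0.8]
    - [0,0,0]
  grip: [0,0,0,0,0,0]

```text
clock: 21.5
eef_pos: [0.5088, -0.0285, 0.1482]
orientation: [-3.138, -0.61, 0.861]
wrist_force: [-0.5, 0.3, -1.4]
gripper_width: 0.0253
grasp_force: 58.0
```

>>> jog_arm:
  dr:
    - [0,0,0]
    - [0,0,0]
    - [0,0,0]
    - [0,0,0]
    - [0,0,0]
    - [0,0,0]
    - [0,0,0]
    - [0,0,0]
  delta_pos:
    - [0,0,0.9]
    - [0,0,0.9]
    - [0,0,0.9]
    - [0,0,0.9]
    - [0,0,0.9]
    - [0,0,0.5]
    - [0,0,0]
    - [0,0,0]
  grip: [0,0,0,0,0,0,0,0]

```text
clock: 22.3
eef_pos: [0.5278, -0.0077, 0.1084]
orientation: [-3.14, -0.611, 0.861]
wrist_force: [0.1, 0.1, -2.0]
gripper_width: 0.0252
grasp_force: 58.0
```

```bash
python3 q.py | head -2
```

```text
[ 0.52782818 -0.00774278  0.10838538] [ 0.10165236  0.07022856 -2.04637619]
(array([ 0.03020417, -0.03337707,  0.73007517]), array([-0.00021252, -0.00085518, -0.00206282]))
```

>>> jog_arm:
  dr:
    - [0,0,0]
    - [0,0,0]
    - [0,0,0]
    - [0,0,0]
    - [0,0,0]
  delta_pos:
    - [0,0,0.3]
    - [0,0,0.2]
    - [0,0,0.15]
    - [0,0,0]
    - [0,0,0]
  grip: [0,0,0,0,0]

```text
clock: 22.85
eef_pos: [0.5303, -0.0048, 0.1032]
orientation: [-3.14, -0.611, 0.861]
wrist_force: [0.8, -0.6, -1.8]
gripper_width: 0.0249
grasp_force: 58.0
```

>>> jog_arm:
  dr:
    - [0,0,0]
    - [0,0,0]
    - [0,0,0]
    - [0,0,0]
  delta_pos:
    - [0,0,0.1]
    - [0,0,0.1]
    - [0,0,0]
    - [0,0,0]
  grip: [0,0,0,0]

```text
clock: 23.25
eef_pos: [0.5308, -0.0045, 0.1024]
orientation: [-3.14, -0.612, 0.86]
wrist_force: [-8.4, -3.5, 10.1]
gripper_width: 0.0253
grasp_force: 58.0
```

```bash
python3 q.py | head -2
```

```text
[ 0.53075721 -0.00449987  0.10240272] [-8.35028374 -3.54272223 10.10575621]
(array([ 0.01545405, -0.04529407, -0.01055071]), array([ 0.00038389, -0.00231293, -0.00244132]))
```

The collar is seated: there is contact at the original depth. Releasing.

>>> jog_arm:
  dr:
    - [0,0,0]
    - [0,0,0]
    - [0,0,0]
    - [0,0,0]
    - [0,0,0]
    - [0,0,0]
    - [0,0,0]
    - [0,0,0]
    - [0,0,0]
    - [0,0,0]
  delta_pos:
    - [0,0,-0.1]
    - [0,0,0]
    - [0,0,0]
    - [0,0,0]
    - [0,0,0]
    - [0,0,0]
    - [0,0,0]
    - [0,0,0]
    - [0,0,0]
    - [0,0,0]
  grip: [0,0.3,0.4,0.6,0.8,1,1,1,1,1]

```text
clock: 24.3
eef_pos: [0.5306, -0.0044, 0.1023]
orientation: [-3.14, -0.611, 0.861]
wrist_force: [-0.7, 0.7, 0.1]
gripper_width: 0.0871
grasp_force: 0.0
```

>>> jog_arm:
  dr:
    - [0,0,0]
    - [0,0,0]
    - [0,0,0]
    - [0,0,0]
    - [0,0,0]
    - [0,0,0]
    - [0,0,0]
    - [0,0,0]
  delta_pos:
    - [0,0,-1]
    - [0,0,-2]
    - [0,0,-2.5]
    - [0,0,-2.5]
    - [0,0,-2.5]
    - [0,0,-2.5]
    - [0,0,0]
    - [0,0,0]
  grip: [1,1,1,1,1,1,1,1]

```text
clock: 25.1
eef_pos: [0.4824, -0.0614, 0.2096]
orientation: [3.141, -0.612, 0.861]
wrist_force: [-0.4, -0.2, 0.2]
gripper_width: 0.0915
grasp_force: 0.0
```

Run:
```python
from h import *
a=load('scene');s=snap('wrist');save(s,'w6.png',(200,120,440,300),3.2)
st=bot.state();print(st['eef_pos'],st['clock'],st['wrist_force'])
t=snap('top');f=cv2.resize(t['frame'][165:295,180:400],None,fx=3.4,fy=3.4)
w=cv2.resize(s['frame'][120:310,240:400],None,fx=2.3,fy=2.3)
h=max(f.shape[0],w.shape[0]);P=lambda i:cv2.copyMakeBorder(i,0,h-i.shape[0],0,0,cv2.BORDER_CONSTANT)
im=np.hstack([P(f),P(w)])[:,:,::-1];im=cv2.resize(im,(800,int(h*800/im.shape[1])));cv2.imwrite('pics/c.png',im);print(im.shape)
```

```text
[ 0.48203937 -0.06066873  0.20876451] 25.15 [-0.45563024  0.39445517 -0.83116186]
(316, 800, 3)
```

View pics/c.png

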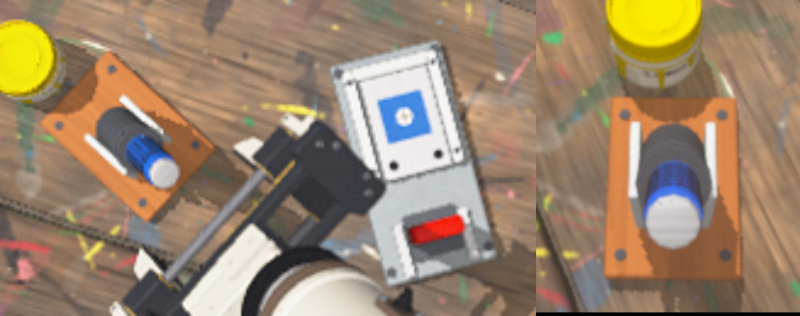

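The punch is seated in the rest with its cap at (160,171). The blank is home with its mark at (404,116), the slide is back, the pot hasn't moved, and the gripper is clear. Handing in.

```bash
python3 -c "
from rig import bot
print(bot.job_done())"
```

```text
the job is handed in; nothing more can be done
None
```

I handed the job in at about 25 s of the 64 s allowed, with no verdict returned: the blank is home, the slide has sprung back, the punch snapped on the white spot and is back in its rest. I never went near the pot or the tape, and the pot looks unmoved in the last picture (the tape was out of view).

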